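Lay out the mask painter's bench

TASK

Get the mask painter's bench ready for the next session: stand each of the three paint jars in the drip saucer of its size (small in small, medium in medium, large in large), and lay the brush, centred, across the brush rest, in one notch of both ridges. The jars are glass, so set them down gently, upright and flat on the saucer's floor, and leave the wet painted mask untouched.

Things in the scene. Friction and masses are not known exactly. Their poses are not given: they have to be found in the camera images.
- small_jar: the small closed round jar: clear glass filled with off-white paint, paper label, black screw lid; straight-sided, 38 mm across, 50 mm tall with its lid (the top 15 mm), about 70 g; stands upright; origin at the centre of its underside, z up.
- medium_jar: the medium closed round jar: clear glass filled with off-white paint, paper label, black screw lid; straight-sided, 50 mm across, 60 mm tall with its lid (the top 15 mm), about 130 g; stands upright; origin at the centre of its underside, z up.
- large_jar: the large closed round jar: clear glass filled with off-white paint, paper label, black screw lid; straight-sided, 63 mm across, 72 mm tall with its lid (the top 15 mm), about 230 g; stands upright; origin at the centre of its underside, z up.
- small_saucer: the small drip saucer: shallow white round ceramic dish, 72 mm across the rim, 9 mm high, its flat inner floor 54 mm across and 4 mm above its underside (the small jar stands on it with 8 mm to spare all round; the wall flares outwards); origin at the centre of its underside, on the bench, z up. It does not slide.
- medium_saucer: the medium drip saucer: shallow white round ceramic dish, 84 mm across the rim, 9 mm high, its flat inner floor 66 mm across and 4 mm above its underside (the medium jar stands on it with 8 mm to spare all round; the wall flares outwards); origin at the centre of its underside, on the bench, z up. It does not slide.
- large_saucer: the large drip saucer: shallow white round ceramic dish, 97 mm across the rim, 9 mm high, its flat inner floor 79 mm across and 4 mm above its underside (the large jar stands on it with 8 mm to spare all round; the wall flares outwards); origin at the centre of its underside, on the bench, z up. It does not slide.
- brush: a flat paint brush lying on the bench: brown round wooden handle 11 mm thick, steel ferrule 20 mm wide and 11 mm thick, bristles 21 mm wide; 215 mm long, 35 g; origin on the handle's axis at the balance point; x along the brush towards the bristles (handle from x = -115 to +60 mm, ferrule +60 to +82 mm, bristle ends at +105 mm), z up as it lies: the axis is 5.5 mm above the bench.
- brush_rest: white ceramic brush rest, fixed: base 94 (x) by 104 mm (y), 6 mm thick, with two wavy ridges along y, 12 mm thick, centred at x = -34 and +34 mm. Each has four round crests 22 mm high and, between them, three notches at y = -26, 0, 26 mm. A brush lies along x in the same notch of both ridges, its handle axis 21 mm above the underside. Origin: centre of the underside, on the bench, z up.
- mask: a freshly painted, still wet full-face mask lying loose on the bench face up at the far side: white with green and gold lozenges, 210 mm (x, chin to brow, chin at -x) by 156 mm (y), 66 mm high at the nose; origin at its centre, on the bench, z up.

How it is judged:
At the end, for the whole second after the job is handed in: Each jar stands upright (within 0.06 rad) on the floor of the saucer of its own size, its axis within 12 mm of the saucer's centre; the brush lies in one notch of both ridges, along the rest within 0.2 rad, its balance point within 22 mm of the rest's middle lengthwise; all released and at rest (horizontal distance between small_jar and small_saucer below 0.012 m and z of small_jar in the frame of small_saucer between 0.0015 and 0.007 m and angle between each of small_jar, medium_jar, large_jar's own z axis and vertical below 0.06 rad and linear speed of each of small_jar, medium_jar, large_jar, brush below 0.02 m/s and horizontal distance between medium_jar and medium_saucer below 0.012 m and z of medium_jar in the frame of medium_saucer between 0.0015 and 0.007 m and horizontal distance between large_jar and large_saucer below 0.012 m and z of large_jar in the frame of large_saucer between 0.0015 and 0.007 m and x of brush in the frame of brush_rest between -0.022 and 0.022 m and y of brush in the frame of brush_rest between -0.033 and 0.033 m and z of brush in the frame of brush_rest between 0.017 and 0.0255 m and angle between the x axis of brush and the x axis of brush_rest, either way round below 0.2 rad); the robot touches nothing.
It fails at once if a jar falls freely, let go from more than about 15 mm above its support (faster than 0.55 m/s while not held) ((linear speed of small_jar above 0.55 m/s and contact force between the fingers and small_jar below 0.1 N) or (linear speed of medium_jar above 0.55 m/s and contact force between the fingers and medium_jar below 0.1 N) or (linear speed of large_jar above 0.55 m/s and contact force between the fingers and large_jar below 0.1 N)).
It fails at once if a jar hits or is pressed hard on its saucer (more than 45 N) (contact force between small_jar and small_saucer above 45 N or contact force between medium_jar and medium_saucer above 45 N or contact force between large_jar and large_saucer above 45 N).
It fails at once if the wet mask is touched by the robot or moved by more than 5 mm (distance of mask from where it was at the start of the episode above 0.005 m or contact force between any of the arm, the fingers and mask above 0.5 N).
It also fails if it takes over 112 s, if anything falls off the work surface, if the arm or the gripper's body presses on something with over 40 N, if the wrist force passes 120 N, or if a joint passes its speed limit or range.

ROBOT

A 7-joint arm with a two-finger parallel gripper is mounted at the origin on the work surface. World frame = base frame: x ahead of the robot, y to its left, z up, the work surface at z = 0. Lengths are in m, angles in rad, forces in N, time in s.
With the tool pointing down it reaches from about 0.425 to 0.825 m from the base axis. Payload 3.6 kg.
Tool frame: the origin (TCP) lies between the finger pads; the fingertips stand 11 mm ahead of it and the grasp point (between the pads) lies 8 mm behind it; z points along the fingers, y is the line along which they close (so a half turn about z gives the same grasp; the last joint's range is limited). The gripper opens to 93 mm and grips with 3 to 60 N. Pads are 15 mm wide; open, the fingers measure 128 mm over their backs; the gripper's body (75 mm by 188 mm) begins 65 mm behind the grasp point.
Start: joints at [-1.319, 0.615, -0.013, 1.423, 0.008, 1.103, -0.04], TCP at [0.178, 0.625, 0.23] pointing down, gripper open.
Joint ranges: [-3.12, 3.12], [-0.3, 2.06], [-1.34, 1.32], [0.26, 2.42], [-1.36, 4.5], [0.01, 1.98], [-2.84, 2.84]. Speed limits (rad/s): [2.79, 2.79, 3.14, 3.14, 3.14, 3.14, 3.14].

INTERFACE

Orientations are given as a rotation vector (axis times angle).
In Python, from plant import env gives the robot as it stands.
- The arm moves only by the tool jog_arm, never from a script. Its argument "series" is a list of rows, each a list of 7 numbers: the turn, a rotation vector about the tool's x, y, z as a fraction of full scale, then the shift along the tool's x, y, z as a fraction of full scale, then the opening, from 0 (shut) to 1 (fully open). A call has 1 to 8 rows; each row is the pose to reach, as a shift and turn from the pose commanded when the call began, along the tool's axes at that moment, turning the shorter way round; what a row does not reach only later rows make up. Full scale, the value 1, is 30 cm for a shift and 2 pi rad for a turn. A row lasts 1/8 s, in which the tool goes at most 62.5 mm and 10.7 degrees, less where a joint would pass 70% of its speed; a pose out of reach is approached as far as the arm can. A call with a number of a shift or a turn outside -1 to 1 is refused whole. A call with a gripper value outside its range is refused whole. The fingers move at their own pace and stop on an object; "squeeze" is the grip in N (left out, the last holds). Time passes only in rows, so rows that repeat a pose let the fingers close. It gives the time, the measured TCP pose, the force, the opening and the grip force at its end, in the units of the state.
- env.sense(): the state, without advancing time (a new reading comes with each control period).
- env.grab_frame(name): name is "side" or "top" or "wrist"; returns the picture (420x560x3 uint8, red, green, blue); there is no depth.
- env.camera_info(name): a dict with "mtx" (3x3 intrinsics, pixels), "view" (4x4, takes a point from world to camera coordinates). Camera axes: x right, y up, looking along -z (the intrinsics and any distortion apply to the point x, -y, -z); pixel columns grow to the right and rows downward; lengths in m; the calibration is good to about 2 mm. A picture is of the moment at which its call begins: read the wrist's pose just before it. camera_info takes no time and is no camera call; for the wrist camera it gives the pose at the moment of the call.
- env.close_job(): hands the job in; it is judged then, once.
The state is a dict: "clock": time; "qpos": joint angles; "qd": joint speeds; "tau": joint torques, N m; "tool_pos": TCP position; "orientation": TCP orientation; "ft_force": force on the tool from outside, world axes, zero at the start; "ft_torque": the same for the moment, N m; "width": finger opening in m; "finger_force": force on a finger pad.
Only numpy, scipy, OpenCV 4.12 (cv2) and the standard library are available. Lean on these libraries where they do the work, as an engineer would, in place of code of your own. Each camera call takes 0.05 s, during which the arm holds its last target. There are 200 camera calls.

## Working session

There is one attempt and no reset: what is moved stays moved. The work goes in short steps, Python scripts to look and compute and a tool call to move; the robot and the scene stay as the last step left them, time stands still between calls to the robot, and variables do not carry over. Pictures are saved under pics/ and viewed, at most 14 in all, crops included, and the job is handed in when it is done.

Besides the shell and the picture viewer there is one more tool, called after "Request:" in YAML: its name, and indented under it one key for each argument. jog_arm: Moves the arm, as the interface text tells. Its arguments: {"type":"object","properties":{"series":{"type":"array"},"squeeze":{"type":"number"}},"required":["series"]}

```bash
mkdir -p pics
python3 - <<'E'
from plant import env
import cv2,numpy as np
for n in("top","side"):
    im=env.grab_frame(n); cv2.imwrite(f"pics/{n}0.png",im[:,:,::-1])
    c=env.camera_info(n); print(n,np.round(c["mtx"],1).tolist(),np.round(c["view"],4).tolist(),[k for k in c])
s=env.sense();print(s)
E
```

```text
top [[447.2, 0.0, 278.7], [0.0, 447.2, 208.7], [0.0, 0.0, 1.0]] [[-0.0058, -0.9998, 0.0185, -0.0009], [0.9898, -0.0031, 0.1427, -0.5126], [-0.1426, 0.0192, 0.9896, -0.9966], [0.0, 0.0, 0.0, 1.0]] ['mtx', 'view']
side [[439.7, 0.0, 282.7], [0.0, 439.7, 215.0], [0.0, 0.0, 1.0]] [[0.8546, -0.5193, 0.0022, -0.4454], [0.3129, 0.5184, 0.7958, -0.2066], [-0.4144, -0.6794, 0.6055, -0.8177], [0.0, 0.0, 0.0, 1.0]] ['mtx', 'view']
{'clock': 0.1, 'qpos': array([-1.31952565,  0.61582148, -0.01263035,  1.42472723,  0.00812358,
        1.10338076, -0.04040002]), 'qd': array([-0.00069192, -0.00060106, -0.00080171, -0.00332745,  0.00093465,
        0.00028062,  0.00024759]), 'tau': array([ 1.62230339e-03, -4.60043299e+01,  2.10197484e-01, -1.66246319e+01,
       -6.12128363e-02,  1.69139559e-02,  1.07450521e-04]), 'tool_pos': array([0.17803941, 0.62443627, 0.22860139]), 'orientation': array([-0.43474545, -3.11108555,  0.00356468]), 'ft_force': array([ 0.22082185,  0.30676903, -0.55688261]), 'ft_torque': array([ 0.05431753, -0.02122194, -0.01440676]), 'finger_force': 0.0, 'width': 0.0932476125416436}
```

View pics/top0.png

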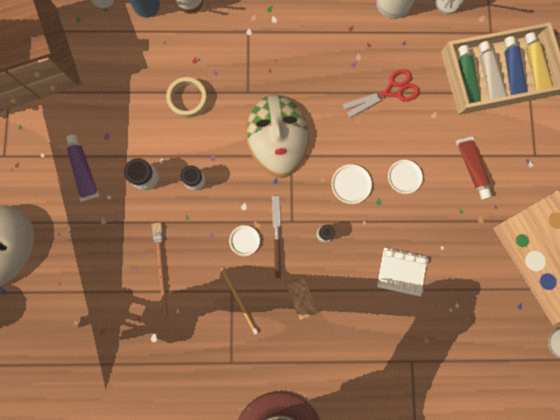

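View pics/side0.png

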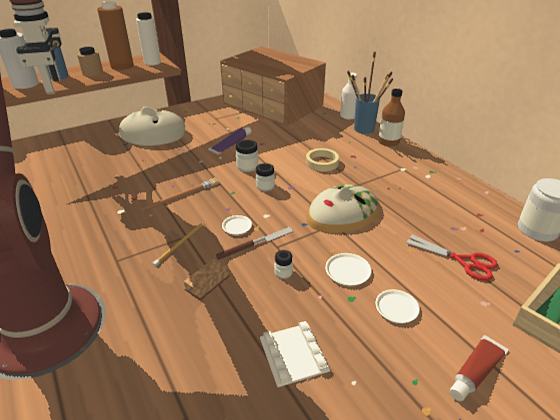

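Top view: lids of the large jar at (141,172), medium (192,177) and small (326,233). Saucers are large (352,184), medium (405,177) and small (244,240). The brush runs from (157,225) to (166,312), the rest is at (403,271) and the mask at (278,135). The side view shows the same things and the arm doesn't occlude any of them.

```bash
cat > h.py <<'E'
import cv2,numpy as np
from scipy.spatial.transform import Rotation as R
def ray(c,uv):
    K=np.array(c["mtx"]);V=np.array(c["view"]);p=np.linalg.inv(K)@[uv[0],uv[1],1]
    d=V[:3,:3].T@(p*[1,-1,-1]); return -V[:3,:3].T@V[:3,3], d/np.linalg.norm(d)
def plane(c,uv,z):
    o,d=ray(c,uv); return o+d*(z-o[2])/d[2]
def tri(c1,u1,c2,u2):
    A=np.zeros((3,3));b=np.zeros(3);rs=[ray(c1,u1),ray(c2,u2)]
    for o,d in rs:
        P=np.eye(3)-np.outer(d,d);A+=P;b+=P@o
    x=np.linalg.solve(A,b); return x,[float(np.linalg.norm((np.eye(3)-np.outer(d,d))@(x-o))) for o,d in rs]
def proj(c,p):
    V=np.array(c["view"]);q=(V[:3,:3]@p+V[:3,3])*[1,-1,-1];q=np.array(c["mtx"])@q;return q[:2]/q[2]
def blob(im,box,kind):
    x0,y0,x1,y1=box;h=cv2.cvtColor(im[y0:y1,x0:x1],cv2.COLOR_RGB2HSV)
    m=(h[...,2]<60) if kind=="dark" else ((h[...,1]<75)&(h[...,2]>120))
    m=cv2.morphologyEx(m.astype(np.uint8),cv2.MORPH_OPEN,np.ones((3,3)))
    cs=cv2.findContours(m,cv2.RETR_EXTERNAL,cv2.CHAIN_APPROX_NONE)[0]
    k=cv2.convexHull(max(cs,key=cv2.contourArea));k=k+np.array([x0,y0]);return k
def cen(k):
    e=cv2.fitEllipse(k);return np.array(e[0]),np.array(e[1])
def go(env,pos,yaw=None,tilt=None):
    """row numbers (turn, shift) from current measured pose to TCP pos, tool down, y axis heading yaw"""
    s=env.sense();R0=R.from_rotvec(s["orientation"])
    t=R0.inv().apply(np.array(pos)-s["tool_pos"])/.3
    y=R0.as_matrix()[:,1];cur=np.arctan2(y[1],y[0]);yaw=cur if yaw is None else yaw
    d=(yaw-cur+np.pi/2)%np.pi-np.pi/2;a=cur+d
    Y=np.array([np.cos(a),np.sin(a),0]);Z=np.array([0,0,-1.]);X=np.cross(Y,Z)
    r=(R0.inv()*R.from_matrix(np.c_[X,Y,Z])).as_rotvec()/(2*np.pi)
    print("row",np.round(r,4),np.round(t,4),"cur yaw",round(cur,3),"pos",np.round(s["tool_pos"],4),"q7",round(s["qpos"][6],2),"t",s["clock"])
E
python3 - <<'E'
from plant import env
from h import *
T,S=cv2.imread("pics/top0.png")[:,:,::-1],cv2.imread("pics/side0.png")[:,:,::-1]
ct,cs=env.camera_info("top"),env.camera_info("side")
B=dict(Lj=((120,155,160,190),(230,137,262,160),"dark"),Mj=((178,163,207,190),(253,162,278,180),"dark"),Sj=((314,222,338,245),(272,249,296,268),"dark"),
Ls=((325,160,376,207),(320,248,376,292),"w"),Ms=((384,157,427,197),(372,286,424,328),"w"),Ss=((224,222,266,258),(218,212,256,238),"w"),
rest=((372,240,435,300),(255,315,335,390),"w"))
for n,(a,b,k) in B.items():
    ka,kb=blob(T,a,k),blob(S,b,k)
    if n=="rest":
        print(cv2.boxPoints(cv2.minAreaRect(ka)).round(1).tolist(),cv2.boxPoints(cv2.minAreaRect(kb)).round(1).tolist());continue
    (ua,sa),(ub,sb)=cen(ka),cen(kb)
    x,e=tri(ct,ua,cs,ub)
    zz={"Lj":.0645,"Mj":.0525,"Sj":.0425}.get(n,.009)
    print(n,ua.round(1),sa.round(1),ub.round(1),sb.round(1),"tri",x.round(4),np.round(e,4),"top@z",plane(ct,ua,zz)[:2].round(4),"side@z",plane(cs,ub,zz)[:2].round(4))
up=lambda im,x0,y0,x1,y1,f:cv2.resize(im[y0:y1,x0:x1],None,fx=f,fy=f,interpolation=cv2.INTER_CUBIC)
a=up(T,130,210,200,325,5);b=up(T,370,235,440,305,5);o=np.zeros((575,710,3),np.uint8);o[:,:350]=a;o[:350,355:705]=b
cv2.imwrite("pics/crop1.png",o[:,:,::-1])
cv2.imwrite("pics/crop2.png",up(S,150,165,230,215,7)[:,:,::-1])
E
```

```text
Lj [136.6 170.7] [17.2 18.6] [246.5 146.7] [13.4 20.9] tri [0.5965 0.32   0.06  ] [0.0011 0.0011] top@z [0.5965 0.3182] side@z [0.5918 0.3128]Traceback (most recent call last):
  File "<stdin>", line 9, in <module>
  File "h.py", line 20, in blob
    k=cv2.convexHull(max(cs,key=cv2.contourArea));k=k+np.array([x0,y0]);return k
                     ~~~^^^^^^^^^^^^^^^^^^^^^^^^
ValueError: max() iterable argument is empty
```

```bash
sed -i 's/m=(h\[...,2\]<60)/m=((h[...,2]<110)\&(h[...,1]<115))|(h[...,2]<45)/' h.py
cat > m1.py <<'E'
from plant import env
from h import *
T,S=cv2.imread("pics/top0.png")[:,:,::-1],cv2.imread("pics/side0.png")[:,:,::-1]
ct,cs=env.camera_info("top"),env.camera_info("side")
B=dict(Lj=((120,155,160,190),(230,137,262,160),"dark"),Mj=((178,163,207,190),(253,162,278,180),"dark"),Sj=((314,222,338,245),(272,249,296,268),"dark"),
Ls=((325,160,376,207),(320,248,376,292),"w"),Ms=((384,157,427,197),(372,286,424,328),"w"),Ss=((224,222,266,258),(218,212,256,238),"w"),
rest=((372,240,435,300),(255,315,335,390),"w"))
up=lambda im,x0,y0,x1,y1,f:cv2.resize(im[y0:y1,x0:x1],None,fx=f,fy=f,interpolation=cv2.INTER_CUBIC)
A=T.copy()
try:
  for n,(a,b,k) in B.items():
    ka,kb=blob(T,a,k),blob(S,b,k)
    if n=="rest":
        print(cv2.boxPoints(cv2.minAreaRect(ka)).round(1).tolist(),cv2.boxPoints(cv2.minAreaRect(kb)).round(1).tolist());continue
    (ua,sa),(ub,sb)=cen(ka),cen(kb)
    x,e=tri(ct,ua,cs,ub)
    zz={"Lj":.0645,"Mj":.0525,"Sj":.0425}.get(n,.009)
    print(n,ua.round(1),sa.round(1),ub.round(1),sb.round(1),"tri",x.round(4),np.round(e,4),"top@z",plane(ct,ua,zz)[:2].round(4),"side@z",plane(cs,ub,zz)[:2].round(4))
except Exception as ex: print(n,ex)
a=up(T,130,210,200,325,5);b=up(T,370,235,440,305,5);o=np.zeros((575,710,3),np.uint8);o[:,:350]=a;o[:350,355:705]=b;o[355:575,355:705]=up(T,120,155,190,199,5)
cv2.imwrite("pics/crop1.png",o[:,:,::-1])
cv2.imwrite("pics/crop2.png",np.hstack([up(S,150,165,230,215,5),up(S,255,315,335,390,5)[:250]])[:,:,::-1])
E
python3 m1.py
```

```text
Lj [138.1 171.7] [25.7 29.4] [242.8 144.5] [16.3 31. ] tri [0.5873 0.3142 0.0728] [0.0053 0.0053] top@z [0.5941 0.3148] side@z [0.5887 0.3294]
Mj [191.1 175.5] [20.1 22.8] [264.4 169.7] [13.1 19.8] tri [0.5866 0.1983 0.0509] [0.0016 0.0016] top@z [0.5877 0.1974] side@z [0.5837 0.1964]
Sj [327.  232.2] [15.1 15.9] [283.5 257.8] [16.1 17.8] tri [ 0.456  -0.1125  0.0433] [0.0012 0.0012] top@z [ 0.4572 -0.1132] side@z [ 0.4552 -0.1114]
Ls [351.4 183.6] [38.9 40.2] [347.9 268.8] [32.2 45.6] tri [ 0.5762 -0.1784  0.0063] [0.0015 0.0015] top@z [ 0.577  -0.1786] side@z [ 0.5726 -0.18  ]
Ms [404.9 176.3] [33.1 34.7] [397.  305.9] [32.4 44.6] tri [ 0.5939 -0.3086  0.0066] [0.0015 0.0015] top@z [ 0.5947 -0.3087] side@z [ 0.5905 -0.3095]
Ss [244.3 240.2] [29.8 30.9] [236.6 224.8] [20.  29.5] tri [0.4413 0.078  0.0059] [0.0013 0.0013] top@z [0.4423 0.0774] side@z [0.4385 0.0749]
[[375.79998779296875, 287.0], [383.79998779296875, 247.1999969482422], [429.0, 256.20001220703125], [421.0, 296.0]] [[258.29998779296875, 333.8999938964844], [311.3999938964844, 316.20001220703125], [329.6000061035156, 370.79998779296875], [276.5, 388.5]]
```

View pics/crop1.png

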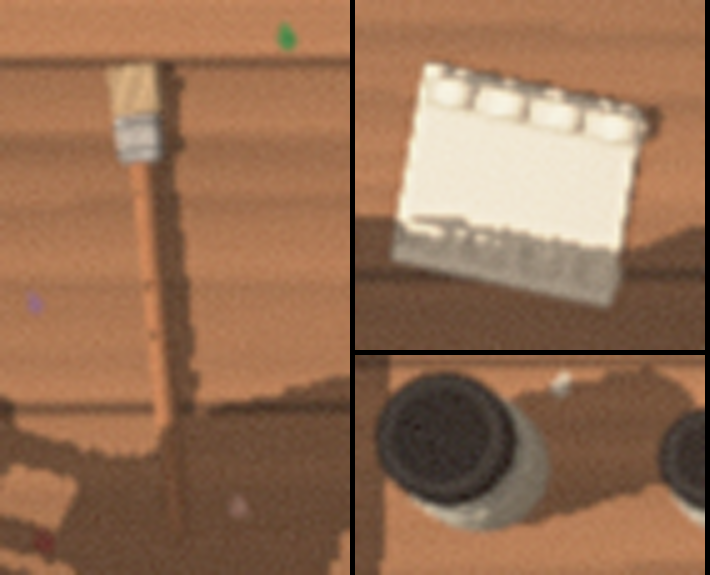

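View pics/crop2.png

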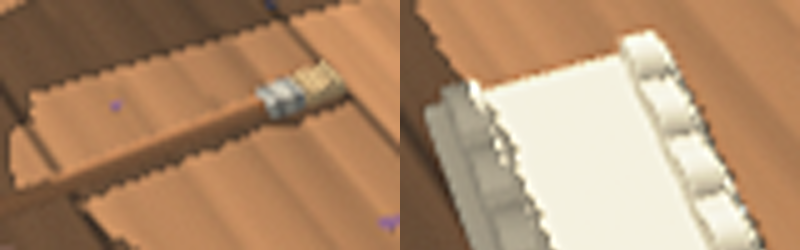

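Crop 1 shows the brush bristle tip near (157,222.6), ferrule (158,237.6), handle point (160.4,272) and tail near (166.4,317). The rest is a white square turned about 11°, with its ridges at the top and bottom edges. Crop 2 shows the ferrule near (206,184) and the bristle end near (218,180.6) in the side view.

Run:
```python
from plant import env
from h import *
ct,cs=env.camera_info("top"),env.camera_info("side")
for n,u in dict(tip=(157,222.6),fer=(158,237.6),mid=(160.4,272),tail=(166.4,317)).items(): print(n,plane(ct,u,.0055).round(4))
print("fer tri",tri(ct,(158,237.6),cs,(206,184.4)),"tip",tri(ct,(157,222.6),cs,(218,180.6)))
for z in (0.006,.02): print([plane(ct,u,z)[:2].round(4).tolist() for u in((384,247.6),(428,258),(421,296),(377.4,286.6))])
r=[(258.3,333.9),(311.4,316.2),(329.6,370.8),(276.5,388.5)]
for z in (0.006,.02): print([plane(cs,u,z)[:2].round(4).tolist() for u in r])
go(env,(.592,.3145,.16),0)
```

```text
tip [0.4849 0.2834 0.0055]
fer [0.4495 0.2799 0.0055]
mid [0.3694 0.2718 0.0055]
tail [0.2673 0.2548 0.0055]
fer tri (array([0.44898718, 0.2803304 , 0.00459338]), [0.0005739347451243905, 0.0005739347451243864]) tip (array([0.48530592, 0.28411938, 0.00255133]), [9.190549217064348e-05, 9.190549217069307e-05])
[[0.4235, -0.252], [0.3985, -0.3552], [0.3106, -0.3341], [0.3328, -0.2329]]
[[0.4227, -0.2484], [0.3981, -0.3503], [0.3113, -0.3294], [0.3333, -0.2296]]
[[0.3316, -0.2268], [0.4369, -0.243], [0.3975, -0.3549], [0.3049, -0.3366]]
[[0.3267, -0.2365], [0.4298, -0.2524], [0.3913, -0.3619], [0.3007, -0.3439]]
row [-3.000e-04  2.000e-04  2.058e-01] [-1.6102 -0.6148  0.2301] cur yaw 1.293 pos [0.178  0.6244 0.2286] q7 -0.04 t 0.1
```

Request:
jog_arm:
  series:
    - [0, 0, 0.09, -1, -0.38, 0, 1]
    - [0, 0, 0.09, -1, -0.38, 0, 1]
    - [0, 0, 0.09, -1, -0.38, 0, 1]
    - [0, 0, 0.09, -1, -0.38, 0, 1]
    - [0, 0, 0.09, -1, -0.38, 0, 1]
    - [0, 0, 0.09, -1, -0.38, 0, 1]
  squeeze: 20

```text
clock: 0.85
tool_pos: [0.441, 0.4273, 0.2293]
orientation: [1.299, 2.856, -0.004]
ft_force: [-0.0, 0.1, 0.6]
width: 0.0928
finger_force: 0.0
```

Run:
```python
from plant import env
from h import *
go(env,(.592,.3145,.16),.3)
```

```text
row [0.0001 0.0008 0.0663] [-0.613   0.1328  0.234 ] cur yaw 0.717 pos [0.441  0.4273 0.2293] q7 -0.01 t 0.85
```

Request:
jog_arm:
  series:
    - [0, 0, 0.066, -0.613, 0.133, 0.1, 1]
    - [0, 0, 0.066, -0.613, 0.133, 0.1, 1]
    - [0, 0, 0.066, -0.613, 0.133, 0.234, 1]
    - [0, 0, 0.066, -0.613, 0.133, 0.234, 1]
    - [0, 0, 0.066, -0.613, 0.133, 0.234, 1]
    - [0, 0, 0.066, -0.613, 0.133, 0.234, 1]

```text
clock: 1.6
tool_pos: [0.5861, 0.3257, 0.1604]
orientation: [-1.842, -2.543, -0.004]
ft_force: [0.7, -0.2, 0.7]
width: 0.0931
finger_force: 0.0
```

Run:
```python
from plant import env
from h import *
go(env,(.592,.3145,.032),.3)
c=env.camera_info("wrist");im=env.grab_frame("wrist");cv2.imwrite("pics/w1.png",im[:,:,::-1])
print(proj(c,np.array([.592,.3145,.072])),proj(c,env.sense()["tool_pos"]),np.round(c["view"],3).tolist())
```

```text
row [ 0.0001 -0.0005  0.0027] [-0.0428  0.0068  0.428 ] cur yaw 0.317 pos [0.5861 0.3257 0.1604] q7 -0.07 t 1.6
[283.41845395 232.98051348] [281.25598863 265.43051966] [[0.95, 0.313, 0.001, -0.659], [-0.303, 0.919, -0.252, -0.11], [-0.08, 0.239, 0.968, -0.353], [0.0, 0.0, 0.0, 1.0]]
```

View pics/w1.png

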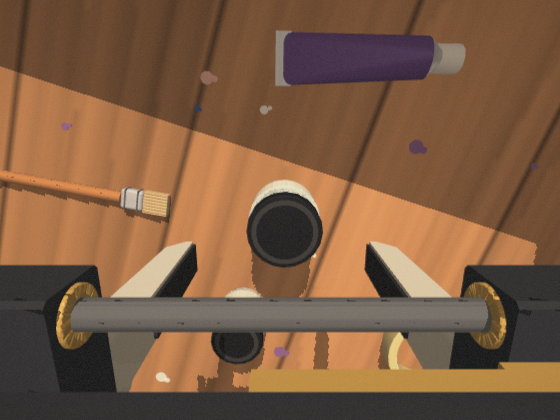

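Request:
jog_arm:
  series:
    - [0, 0, 0, 0.007, 0, 0.05, 1]
    - [0, 0, 0, 0.007, 0, 0.2, 1]
    - [0, 0, 0, 0.007, 0, 0.33, 1]
    - [0, 0, 0, 0.007, 0, 0.427, 1]
    - [0, 0, 0, 0.007, 0, 0.427, 1]
    - [0, 0, 0, 0.007, 0, 0.427, 0]
    - [0, 0, 0, 0.007, 0, 0.427, 0]
    - [0, 0, 0, 0.007, 0, 0.427, 0]
  squeeze: 25

```text
clock: 2.65
tool_pos: [0.5876, 0.3248, 0.0327]
orientation: [1.848, 2.54, 0.003]
ft_force: [-0.3, 0.7, -0.9]
width: 0.0675
finger_force: 0.0
```

Request:
jog_arm:
  series:
    - [0, 0, 0, 0, 0, 0, 1]
    - [0, 0, 0, -0.034, 0.004, 0, 1]
    - [0, 0, 0, -0.034, 0.004, 0, 1]
    - [0, 0, 0, -0.034, 0.004, 0, 1]
    - [0, 0, 0, -0.034, 0.004, 0, 1]

```text
clock: 3.28
tool_pos: [0.591, 0.3153, 0.0313]
orientation: [-1.848, -2.54, -0.0]
ft_force: [-1.0, 0.7, 0.5]
width: 0.0929
finger_force: 0.0
```

Run:
```python
from plant import env
from h import *
go(env,(.592,.3155,.032),.3)
c=env.camera_info("wrist");im=env.grab_frame("wrist");cv2.imwrite("pics/w2.png",im[:,:,::-1])
print(proj(c,np.array([.592,.3155,.072])),proj(c,env.sense()["tool_pos"]+[0,0,.040]))
```

```text
row [-0.     -0.      0.0021] [-0.0003  0.0032 -0.0024] cur yaw 0.313 pos [0.591  0.3153 0.0313] q7 -0.02 t 3.275
[283.68428929 308.6627902 ] [281.13343097 307.24736148]
```

View pics/w2.png

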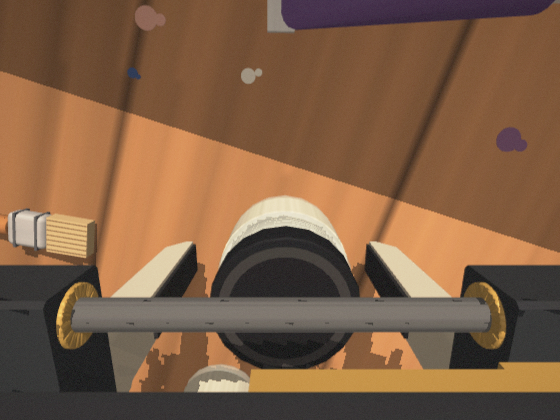

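The large jar is centred between the fingers, with its lid centre at (285,300). I'm shifting slightly along tool x, then closing and lifting a little.

Request:
jog_arm:
  series:
    - [0, 0, 0, 0.008, 0.003, 0, 0]
    - [0, 0, 0, 0.008, 0.003, 0, 0]
    - [0, 0, 0, 0.008, 0.003, 0, 0]
    - [0, 0, 0, 0.008, 0.003, 0, 0]
    - [0, 0, 0, 0.008, 0.003, 0, 0]
    - [0, 0, 0, 0.008, 0.003, 0, 0]
  squeeze: 25

```text
clock: 4.08
tool_pos: [0.5915, 0.3176, 0.0313]
orientation: [1.848, 2.54, 0.0]
ft_force: [0.8, -0.5, 0.6]
width: 0.0627
finger_force: 25.0
```

Request:
jog_arm:
  series:
    - [0, 0, 0, 0, 0, -0.03, 0]
    - [0, 0, 0, 0, 0, -0.1, 0]
    - [0, 0, 0, 0, 0, -0.25, 0]
    - [0, 0, 0, 0, 0, -0.4, 0]
    - [0, 0, 0, 0, 0, -0.5, 0]
    - [0, 0, 0, 0, 0, -0.5, 0]

```text
clock: 4.82
tool_pos: [0.5932, 0.3182, 0.1858]
orientation: [1.846, 2.537, 0.011]
ft_force: [-0.2, -0.1, -2.2]
width: 0.0628
finger_force: 25.0
```

Run:
```python
from plant import env
from h import *
s=env.sense();print(s["width"],s["finger_force"],s["ft_force"])
go(env,(.575,.05,.18),0)
go(env,(.575,-.179,.18),0)
```

```text
0.06277260409999441 24.99915987253189 [-0.23989131 -0.09211917 -2.19156481]
row [ 0.0012 -0.0004  0.0498] [-0.832  -0.3331  0.0155] cur yaw 0.313 pos [0.5932 0.3182 0.1858] q7 -0.06 t 4.825
row [ 0.0012 -0.0004  0.0498] [-1.5583 -0.5679  0.0126] cur yaw 0.313 pos [0.5932 0.3182 0.1858] q7 -0.06 t 4.825
```

Request:
jog_arm:
  series:
    - [0, 0, 0.05, -0.15, -0.06, 0, 0]
    - [0, 0, 0.05, -0.33, -0.13, 0, 0]
    - [0, 0, 0.05, -0.5, -0.2, 0, 0]
    - [0, 0, 0.05, -0.67, -0.25, 0, 0]
    - [0, 0, 0.05, -0.84, -0.31, 0, 0]
    - [0, 0, 0.05, -0.97, -0.36, 0, 0]
    - [0, 0, 0.05, -1, -0.37, 0, 0]
    - [0, 0, 0.05, -1, -0.37, 0, 0]

```text
clock: 5.82
tool_pos: [0.5774, -0.0018, 0.1805]
orientation: [-2.223, -2.218, 0.001]
ft_force: [0.9, 0.1, -1.5]
width: 0.0629
finger_force: 25.0
```

Run:
```python
from plant import env
from h import *
go(env,(.575,-.179,.15),0)
```

```text
row [-0.0003 -0.0001 -0.0003] [-0.5908 -0.0067  0.1014] cur yaw -0.002 pos [ 0.5774 -0.0018  0.1805] q7 0.18 t 5.825
```

Request:
jog_arm:
  series:
    - [0, 0, 0, -0.15, -0.003, 0, 0]
    - [0, 0, 0, -0.33, -0.005, 0, 0]
    - [0, 0, 0, -0.48, -0.007, 0, 0]
    - [0, 0, 0, -0.57, -0.007, 0.03, 0]
    - [0, 0, 0, -0.591, -0.007, 0.1, 0]
    - [0, 0, 0, -0.591, -0.007, 0.1, 0]
    - [0, 0, 0, -0.591, -0.007, 0.1, 0]
    - [0, 0, 0, -0.591, -0.007, 0.1, 0]

```text
clock: 6.82
tool_pos: [0.5767, -0.1779, 0.1521]
orientation: [2.22, 2.222, 0.002]
ft_force: [0.0, -0.1, -1.6]
width: 0.0627
finger_force: 25.0
```

Run:
```python
from plant import env
from h import *
go(env,(.575,-.179,.040),0)
for n in("wrist","top"):
    c=env.camera_info(n);im=env.grab_frame(n);cv2.imwrite(f"pics/{n}3.png",im[:,:,::-1])
    print(n,proj(c,np.array([.575,-.179,.009])))
w=cv2.imread("pics/wrist3.png");t=cv2.resize(cv2.imread("pics/top3.png")[140:240,320:420],(300,300))
o=np.zeros((420,800,3),np.uint8);o[:,:490]=w[:,35:525];o[:300,495:795]=t;cv2.imwrite("pics/c3.png",o)
```

```text
row [ 0.0002 -0.      0.0002] [-0.0038 -0.0061  0.3737] cur yaw 0.001 pos [ 0.5767 -0.1779  0.1521] q7 0.48 t 6.825
wrist [278.62247045 202.57006224]
top [351.55145108 184.38486409]
```

View pics/c3.png

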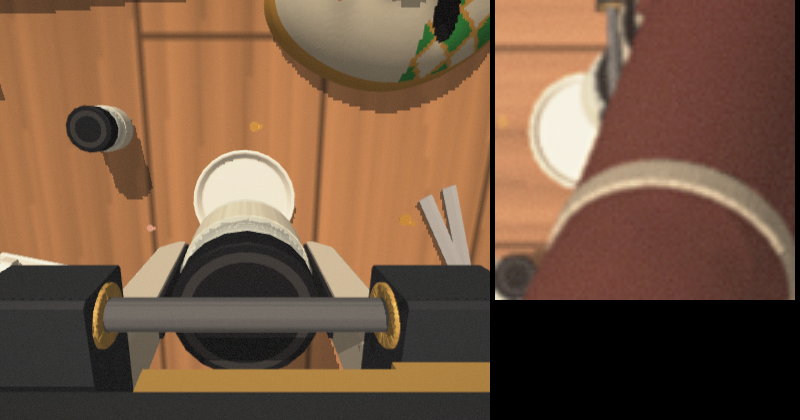

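Request:
jog_arm:
  series:
    - [0, 0, 0, 0.002, -0.005, 0.08, 0]
    - [0, 0, 0, 0.002, -0.005, 0.18, 0]
    - [0, 0, 0, 0.002, -0.005, 0.28, 0]
    - [0, 0, 0, 0.002, -0.005, 0.34, 0]
    - [0, 0, 0, 0.002, -0.005, 0.357, 0]
    - [0, 0, 0, 0.002, -0.005, 0.36, 0]
    - [0, 0, 0, 0.002, -0.005, 0.36, 0]
    - [0, 0, 0, 0.002, -0.005, 0.36, 0]

```text
clock: 7.92
tool_pos: [0.5748, -0.1789, 0.0443]
orientation: [2.222, 2.219, 0.001]
ft_force: [0.7, -0.1, -2.2]
width: 0.0629
finger_force: 25.0
```

Request:
jog_arm:
  series:
    - [0, 0, 0, 0.006, 0, 0.01, 0]
    - [0, 0, 0, 0.006, 0, 0.018, 0]
    - [0, 0, 0, 0.006, 0, 0.023, 0]
    - [0, 0, 0, 0.006, 0, 0.026, 0]
    - [0, 0, 0, 0.006, 0, 0.028, 0]
    - [0, 0, 0, 0.006, 0, 0.028, 0]
    - [0, 0, 0, 0.006, 0, 0.028, 0]

```text
clock: 8.8
tool_pos: [0.5742, -0.1769, 0.0353]
orientation: [-2.223, -2.22, 0.0]
ft_force: [-1.3, 0.5, 1.0]
width: 0.0628
finger_force: 25.0
```

Request:
jog_arm:
  series:
    - [0, 0, 0, 0, 0, 0, 0.72]
    - [0, 0, 0, 0, 0, 0, 0.8]
    - [0, 0, 0, 0, 0, 0, 1]
    - [0, 0, 0, 0, 0, 0, 1]
    - [0, 0, 0, 0, 0, -0.05, 1]
    - [0, 0, 0, 0, 0, -0.2, 1]
    - [0, 0, 0, 0, 0, -0.4, 1]
    - [0, 0, 0, 0, 0, -0.5, 1]

```text
clock: 9.8
tool_pos: [0.5757, -0.1778, 0.1897]
orientation: [2.219, 2.215, 0.005]
ft_force: [0.4, -0.5, -0.8]
width: 0.0928
finger_force: 0.0
```

Run:
```python
from plant import env
from h import *
go(env,(.456,-.1125,.16),-.1)
```

```text
row [0.001  0.0003 0.0157] [ 0.2172 -0.3998  0.096 ] cur yaw -0.002 pos [ 0.5757 -0.1778  0.1897] q7 0.47 t 9.8
```

Request:
jog_arm:
  series:
    - [0, 0, 0.016, 0.1, -0.2, 0, 1]
    - [0, 0, 0.016, 0.217, -0.4, 0.02, 1]
    - [0, 0, 0.016, 0.217, -0.4, 0.09, 1]
    - [0, 0, 0.016, 0.217, -0.4, 0.09, 1]
    - [0, 0, 0.016, 0.217, -0.4, 0.09, 1]
    - [0, 0, 0.016, 0.217, -0.4, 0.09, 1]

```text
clock: 10.55
tool_pos: [0.4558, -0.1125, 0.1587]
orientation: [2.331, 2.103, 0.002]
ft_force: [1.2, 0.2, -0.3]
width: 0.093
finger_force: 0.0
```

```bash
cat > look.py <<'E'
import sys
from plant import env
from h import *
n,x,y,z,lid=sys.argv[1],*map(float,sys.argv[2:6])
yaw=float(sys.argv[6]) if len(sys.argv)>6 else None
kind=sys.argv[7] if len(sys.argv)>7 else "dark"
c=env.camera_info("wrist");im=env.grab_frame("wrist");cv2.imwrite(f"pics/{n}.png",im[:,:,::-1])
u=proj(c,np.array([x,y,lid]));print("pred",u.round(1))
b=[int(max(0,u[0]-70)),int(max(0,u[1]-70)),int(u[0]+70),int(min(262,u[1]+70))]
try:
    k=blob(im,b,kind);print("blob",*[v.round(1) for v in cen(k)],"world",plane(c,cen(k)[0],lid).round(4), "box",cv2.boundingRect(k),b)
except Exception as e: print(e)
go(env,(x,y,z),yaw)
E
python3 look.py w4 .456 -.1125 .025 .0425 -.1
```

```text
pred [280.5 208.4]
blob [279.9 206.9] [41.7 42.9] world [ 0.4556 -0.1112  0.0425] box (260, 186, 41, 43) [210, 138, 350, 262]
row [ 0.0003  0.0001 -0.0004] [1.000e-04 8.000e-04 4.452e-01] cur yaw -0.102 pos [ 0.4555 -0.1124  0.1586] q7 0.35 t 10.6
```

Request:
jog_arm:
  series:
    - [0, 0, 0, 0.003, 0, 0.1, 1]
    - [0, 0, 0, 0.003, 0, 0.22, 1]
    - [0, 0, 0, 0.003, 0, 0.34, 1]
    - [0, 0, 0, 0.003, 0, 0.42, 1]
    - [0, 0, 0, 0.003, 0, 0.445, 1]
    - [0, 0, 0, 0.003, 0, 0.445, 1]
    - [0, 0, 0, 0.003, 0, 0.445, 0]
    - [0, 0, 0, 0.003, 0, 0.445, 0]
  squeeze: 15

```text
clock: 11.6
tool_pos: [0.4551, -0.1109, 0.0253]
orientation: [2.33, 2.105, 0.002]
ft_force: [0.0, 0.6, 0.5]
width: 0.0778
finger_force: 0.0
```

Request:
jog_arm:
  series:
    - [0, 0, 0, 0, 0, 0, 0]
    - [0, 0, 0, 0, 0, 0, 0]
    - [0, 0, 0, 0, 0, 0, 0]
    - [0, 0, 0, 0, 0, 0, 0]
    - [0, 0, 0, 0, 0, 0, 0]

```text
clock: 12.22
tool_pos: [0.4545, -0.1108, 0.0245]
orientation: [2.332, 2.105, 0.0]
ft_force: [-0.1, 0.3, 0.2]
width: 0.0374
finger_force: 15.0
```

Request:
jog_arm:
  series:
    - [0, 0, 0, 0, 0, -0.03, 0]
    - [0, 0, 0, 0, 0, -0.12, 0]
    - [0, 0, 0, 0, 0, -0.25, 0]
    - [0, 0, 0, 0, 0, -0.35, 0]
    - [0, 0, 0, 0, 0, -0.35, 0]

```text
clock: 12.85
tool_pos: [0.4557, -0.1111, 0.1317]
orientation: [2.328, 2.103, 0.005]
ft_force: [-0.4, 0.1, -1.1]
width: 0.0378
finger_force: 15.0
```

Run:
```python
from plant import env
from h import *
go(env,(.4405,.0765,.13),0)
```

```text
row [ 0.0008  0.0001 -0.0162] [ 0.617  -0.114   0.0049] cur yaw -0.102 pos [ 0.4557 -0.1111  0.1317] q7 0.38 t 12.85
```

Request:
jog_arm:
  series:
    - [0, 0, -0.016, 0.12, -0.03, 0, 0]
    - [0, 0, -0.016, 0.3, -0.06, 0, 0]
    - [0, 0, -0.016, 0.46, -0.09, 0, 0]
    - [0, 0, -0.016, 0.58, -0.11, 0, 0]
    - [0, 0, -0.016, 0.617, -0.114, 0, 0]
    - [0, 0, -0.016, 0.617, -0.114, 0, 0]
    - [0, 0, -0.016, 0.617, -0.114, 0, 0]
    - [0, 0, -0.016, 0.617, -0.114, 0, 0]

```text
clock: 13.85
tool_pos: [0.4393, 0.0752, 0.1295]
orientation: [2.226, 2.216, -0.001]
ft_force: [-0.0, -0.3, -0.6]
width: 0.0379
finger_force: 15.0
```

```bash
python3 look.py w5 .4405 .0765 .0285 .009 0 w
```

```text
pred [282.  205.8]
blob [281.1 222.6] [ 87.4 121.5] world [0.4397 0.0612 0.009 ] box (242, 164, 80, 97) [212, 135, 352, 262]
row [ 0.      0.0001 -0.0006] [0.0035 0.004  0.3366] cur yaw -0.004 pos [0.4393 0.0755 0.1295] q7 0.07 t 13.9
```

View pics/w5.png

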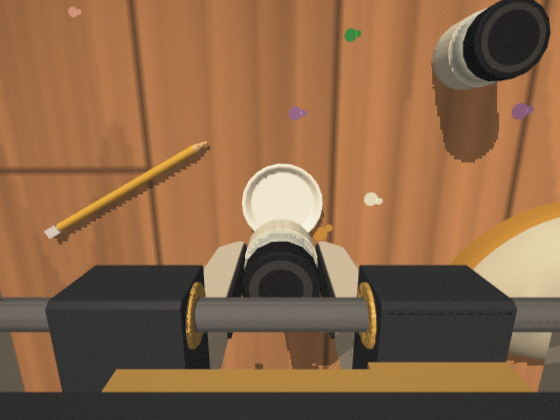

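The small saucer spans cols 242–322 with its top edge at row 164, so its centre is about (282,203), close to the predicted position. The jar is held upright just in front of it.

Request:
jog_arm:
  series:
    - [0, 0, 0, 0.008, 0.003, 0.1, 0]
    - [0, 0, 0, 0.008, 0.003, 0.2, 0]
    - [0, 0, 0, 0.008, 0.003, 0.28, 0]
    - [0, 0, 0, 0.008, 0.003, 0.31, 0]
    - [0, 0, 0, 0.008, 0.003, 0.315, 0]
    - [0, 0, 0, 0.008, 0.003, 0.32, 0]
    - [0, 0, 0, 0.008, 0.003, 0.32, 0]

```text
clock: 14.78
tool_pos: [0.4406, 0.0794, 0.0341]
orientation: [2.222, 2.22, 0.002]
ft_force: [-1.5, -0.2, -1.1]
width: 0.0375
finger_force: 15.0
```

Request:
jog_arm:
  series:
    - [0, 0, 0, -0.004, 0, 0.006, 0]
    - [0, 0, 0, -0.004, 0, 0.012, 0]
    - [0, 0, 0, -0.004, 0, 0.016, 0]
    - [0, 0, 0, -0.004, 0, 0.018, 0]
    - [0, 0, 0, -0.004, 0, 0.018, 0]
    - [0, 0, 0, -0.004, 0, 0.018, 0]

```text
clock: 15.52
tool_pos: [0.4401, 0.0781, 0.0284]
orientation: [-2.223, -2.22, -0.0]
ft_force: [-1.0, -0.4, 5.8]
width: 0.038
finger_force: 15.0
```

Contact felt (about 6 N). I'm releasing the jar.

Request:
jog_arm:
  series:
    - [0, 0, 0, 0, 0, 0, 0.5]
    - [0, 0, 0, 0, 0, 0, 0.7]
    - [0, 0, 0, 0, 0, 0, 1]
    - [0, 0, 0, 0, 0, 0, 1]
    - [0, 0, 0, 0, 0, -0.05, 1]
    - [0, 0, 0, 0, 0, -0.2, 1]
    - [0, 0, 0, 0, 0, -0.36, 1]
    - [0, 0, 0, 0, 0, -0.44, 1]

```text
clock: 16.52
tool_pos: [0.4409, 0.0781, 0.1623]
orientation: [2.222, 2.219, 0.004]
ft_force: [0.1, 0.6, -1.1]
width: 0.0931
finger_force: 0.0
```

Run:
```python
from plant import env
from h import *
go(env,(.586,.197,.16),0)
```

```text
row [ 0.0005 -0.0001 -0.0002] [0.3969 0.4832 0.0094] cur yaw -0.001 pos [0.4409 0.0781 0.1623] q7 0.05 t 16.525
```

Request:
jog_arm:
  series:
    - [0, 0, 0, 0.1, 0.12, 0, 1]
    - [0, 0, 0, 0.22, 0.27, 0, 1]
    - [0, 0, 0, 0.33, 0.4, 0, 1]
    - [0, 0, 0, 0.397, 0.483, 0, 1]
    - [0, 0, 0, 0.397, 0.483, 0, 1]
    - [0, 0, 0, 0.397, 0.483, 0, 1]
    - [0, 0, 0, 0.397, 0.483, 0, 1]

```text
clock: 17.4
tool_pos: [0.5843, 0.1955, 0.1602]
orientation: [-2.225, -2.218, 0.002]
ft_force: [-0.2, 0.0, 0.5]
width: 0.093
finger_force: 0.0
```

```bash
python3 look.py w6 .586 .197 .029 .0525 0
```

```text
pred [282.9 209.4]
blob [282.4 208.8] [57.2 58.2] world [0.5856 0.1974 0.0525] box (254, 180, 58, 59) [212, 139, 352, 262]
row [-0.0001  0.0001 -0.0005] [0.0041 0.0055 0.4377] cur yaw -0.003 pos [0.5844 0.1958 0.1603] q7 -0.11 t 17.45
```

Agreement is within 1 mm. I'm going down to grasp.

Request:
jog_arm:
  series:
    - [0, 0, 0, 0.003, 0.003, 0.1, 1]
    - [0, 0, 0, 0.003, 0.003, 0.22, 1]
    - [0, 0, 0, 0.003, 0.003, 0.34, 1]
    - [0, 0, 0, 0.003, 0.003, 0.41, 1]
    - [0, 0, 0, 0.003, 0.003, 0.437, 1]
    - [0, 0, 0, 0.003, 0.003, 0.437, 1]
    - [0, 0, 0, 0.003, 0.003, 0.437, 0]
    - [0, 0, 0, 0.003, 0.003, 0.437, 0]
  squeeze: 20

```text
clock: 18.45
tool_pos: [0.5867, 0.1981, 0.03]
orientation: [2.222, 2.219, 0.003]
ft_force: [0.5, 0.1, 0.9]
width: 0.0776
finger_force: 0.0
```

Request:
jog_arm:
  series:
    - [0, 0, 0, 0, 0, 0, 0]
    - [0, 0, 0, 0, 0, 0, 0]
    - [0, 0, 0, 0, 0, 0, 0]
    - [0, 0, 0, 0, 0, 0, 0]
    - [0, 0, 0, 0, 0, 0, 0]

```text
clock: 19.08
tool_pos: [0.586, 0.1979, 0.029]
orientation: [-2.223, -2.22, 0.0]
ft_force: [-0.8, -0.8, 1.3]
width: 0.0498
finger_force: 20.0
```

Request:
jog_arm:
  series:
    - [0, 0, 0, 0, 0, -0.03, 0]
    - [0, 0, 0, 0, 0, -0.12, 0]
    - [0, 0, 0, 0, 0, -0.27, 0]
    - [0, 0, 0, 0, 0, -0.42, 0]
    - [0, 0, 0, 0, 0, -0.54, 0]
    - [0, 0, 0, 0, 0, -0.54, 0]

```text
clock: 19.82
tool_pos: [0.588, 0.198, 0.1945]
orientation: [2.221, 2.217, 0.01]
ft_force: [0.3, 0.1, -2.4]
width: 0.0496
finger_force: 20.0
```

Request:
jog_arm:
  series:
    - [0, 0, 0, -0.12, 0, 0, 0]
    - [0, 0, 0, -0.3, 0, 0, 0]
    - [0, 0, 0, -0.47, 0, 0, 0]
    - [0, 0, 0, -0.64, 0, 0, 0]
    - [0, 0, 0, -0.8, 0, 0, 0]
    - [0, 0, 0, -0.92, 0, 0, 0]
    - [0, 0, 0, -1, 0, 0, 0]
    - [0, 0, 0, -1, 0, 0, 0]

```text
clock: 20.82
tool_pos: [0.5842, -0.1048, 0.1896]
orientation: [-2.227, -2.214, 0.005]
ft_force: [-0.3, -0.1, -0.4]
width: 0.0497
finger_force: 20.0
```

Run:
```python
from plant import env
from h import *
go(env,(.5926,-.309,.13),-.2)
```

```text
row [-0.0005  0.0002  0.0308] [-0.6804  0.0328  0.1994] cur yaw -0.006 pos [ 0.5842 -0.1048  0.1896] q7 0.37 t 20.825
```

Request:
jog_arm:
  series:
    - [0, 0, 0.031, -0.12, 0.006, 0, 0]
    - [0, 0, 0.031, -0.3, 0.014, 0, 0]
    - [0, 0, 0.031, -0.47, 0.02, 0, 0]
    - [0, 0, 0.031, -0.61, 0.03, 0.05, 0]
    - [0, 0, 0.031, -0.68, 0.033, 0.15, 0]
    - [0, 0, 0.031, -0.68, 0.033, 0.198, 0]
    - [0, 0, 0.031, -0.68, 0.033, 0.198, 0]
    - [0, 0, 0.031, -0.68, 0.033, 0.198, 0]

```text
clock: 21.82
tool_pos: [0.5967, -0.3039, 0.1324]
orientation: [2.425, 1.997, 0.003]
ft_force: [-0.0, -0.4, -1.3]
width: 0.0501
finger_force: 20.0
```

```bash
python3 look.py w7 .5926 -.309 .041 .009 -.2 w
python3 - <<'E'
import cv2
w=cv2.imread("pics/w7.png");cv2.imwrite("pics/w7c.png",w[100:380,120:440])
E
```

```text
pred [276.9 213. ]
blob [279.2 230.2] [102.  132.6] world [ 0.5915 -0.3252  0.009 ] box (231, 166, 98, 93) [206, 142, 346, 262]
row [ 0.0003 -0.0001  0.0011] [-0.0175 -0.0111  0.306 ] cur yaw -0.193 pos [ 0.5967 -0.3045  0.1328] q7 0.52 t 21.875
```

View pics/w7c.png

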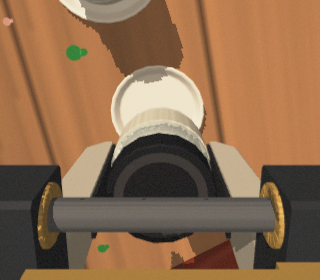

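The medium saucer spans cols 230–325 with its top edge at row 166, so its centre is about (277.5,212), against a prediction of (277,213). That's good.

Request:
jog_arm:
  series:
    - [0, 0, 0, -0.016, -0.01, 0.08, 0]
    - [0, 0, 0, -0.016, -0.01, 0.18, 0]
    - [0, 0, 0, -0.016, -0.01, 0.25, 0]
    - [0, 0, 0, -0.016, -0.01, 0.29, 0]
    - [0, 0, 0, -0.016, -0.01, 0.3, 0]
    - [0, 0, 0, -0.016, -0.01, 0.303, 0]
    - [0, 0, 0, -0.016, -0.01, 0.303, 0]

```text
clock: 22.75
tool_pos: [0.592, -0.3106, 0.0416]
orientation: [2.427, 1.992, 0.001]
ft_force: [0.2, -0.9, -2.0]
width: 0.0497
finger_force: 20.0
```

Request:
jog_arm:
  series:
    - [0, 0, 0, 0.006, 0, 0.01, 0]
    - [0, 0, 0, 0.006, 0, 0.018, 0]
    - [0, 0, 0, 0.006, 0, 0.024, 0]
    - [0, 0, 0, 0.006, 0, 0.027, 0]
    - [0, 0, 0, 0.006, 0, 0.028, 0]
    - [0, 0, 0, 0.006, 0, 0.028, 0]
    - [0, 0, 0, 0.006, 0, 0.028, 0]

```text
clock: 23.62
tool_pos: [0.5917, -0.3084, 0.0331]
orientation: [-2.428, -1.993, -0.0]
ft_force: [-1.5, 1.6, 5.9]
width: 0.0495
finger_force: 20.0
```

Request:
jog_arm:
  series:
    - [0, 0, 0, 0, 0, 0, 0.62]
    - [0, 0, 0, 0, 0, 0, 0.75]
    - [0, 0, 0, 0, 0, 0, 1]
    - [0, 0, 0, 0, 0, 0, 1]
    - [0, 0, 0, 0, 0, -0.05, 1]
    - [0, 0, 0, 0, 0, -0.2, 1]
    - [0, 0, 0, 0, 0, -0.4, 1]
    - [0, 0, 0, 0, 0, -0.56, 1]

```text
clock: 24.62
tool_pos: [0.5922, -0.3091, 0.2041]
orientation: [2.426, 1.991, 0.002]
ft_force: [0.6, -1.1, 0.1]
width: 0.0925
finger_force: 0.0
```

Run:
```python
from plant import env
from h import *
go(env,(.366,-.2935,.18),-.21+1.571)
go(env,(.45,-.17,.2),0)
```

```text
row [ 2.000e-04  6.000e-04 -2.479e-01] [-0.096  -0.7498  0.0782] cur yaw -0.196 pos [ 0.5922 -0.3091  0.2041] q7 0.5 t 24.625
row [ 0.0005  0.0003 -0.0313] [ 0.3623 -0.5553  0.0115] cur yaw -0.196 pos [ 0.5922 -0.3091  0.2041] q7 0.5 t 24.625
```

Run:
```python
from plant import env
from h import *
go(env,(.48,-.04,.2),.9)
```

```text
row [ 0.0003  0.0005 -0.1745] [ 0.8069 -0.5418  0.0109] cur yaw -0.196 pos [ 0.5922 -0.3091  0.2041] q7 0.5 t 24.625
```

Request:
jog_arm:
  series:
    - [0, 0, -0.175, 0.15, -0.1, 0, 0.6]
    - [0, 0, -0.175, 0.3, -0.2, 0, 0.6]
    - [0, 0, -0.175, 0.45, -0.3, 0, 0.6]
    - [0, 0, -0.175, 0.6, -0.4, 0, 0.6]
    - [0, 0, -0.175, 0.73, -0.49, 0, 0.6]
    - [0, 0, -0.175, 0.807, -0.542, 0, 0.6]
    - [0, 0, -0.175, 0.807, -0.542, 0, 0.6]
    - [0, 0, -0.175, 0.807, -0.542, 0, 0.6]

```text
clock: 25.62
tool_pos: [0.4803, -0.041, 0.201]
orientation: [1.034, 2.964, -0.001]
ft_force: [-0.1, 0.3, -0.0]
width: 0.0559
finger_force: 0.0
```

Run:
```python
from plant import env
from h import *
go(env,(.42,.276,.2),1.69)
```

```text
row [-1.000e-04  4.000e-04 -1.258e-01] [0.8145 0.7024 0.0016] cur yaw 0.9 pos [ 0.4803 -0.041   0.201 ] q7 1.02 t 25.625
```

Request:
jog_arm:
  series:
    - [0, 0, -0.126, 0.15, 0.13, 0, 0.6]
    - [0, 0, -0.126, 0.3, 0.26, 0, 0.6]
    - [0, 0, -0.126, 0.45, 0.39, 0, 0.6]
    - [0, 0, -0.126, 0.6, 0.52, 0, 0.6]
    - [0, 0, -0.126, 0.74, 0.64, 0, 0.6]
    - [0, 0, -0.126, 0.815, 0.702, 0, 0.6]
    - [0, 0, -0.126, 0.815, 0.702, 0, 0.6]
    - [0, 0, -0.126, 0.815, 0.702, 0, 0.6]

```text
clock: 26.62
tool_pos: [0.4192, 0.275, 0.2]
orientation: [-0.188, 3.136, -0.003]
ft_force: [-0.7, -0.2, -0.1]
width: 0.0557
finger_force: 0.0
```

Run:
```python
from plant import env
from h import *
c=env.camera_info("wrist");im=env.grab_frame("wrist");cv2.imwrite("pics/w8.png",im[:,:,::-1])
for p in((.485,.2834),(.4495,.2799),(.3805,.272),(.3694,.2718),(.2673,.2548)): print(p,proj(c,np.array([*p,.0055])).round(1))
go(env,(.3805,.272,.0125),1.69)
```

```text
(0.485, 0.2834) [281.7 247.8]
(0.4495, 0.2799) [282.4 218. ]
(0.3805, 0.272) [283.  155.5]
(0.3694, 0.2718) [284.1 145. ]
(0.2673, 0.2548) [279.7  37.1]
row [-0.0003  0.      0.    ] [0.129  0.0072 0.6253] cur yaw 1.69 pos [0.4191 0.2748 0.2001] q7 1.0 t 26.675
```

View pics/w8.png

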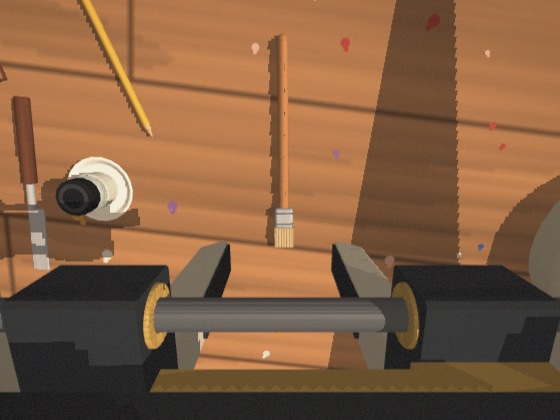

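The wrist view shows the brush tip at (284,248), ferrule (284.5,217) and tail (282,37), all matching the prediction. The small jar stands in its saucer.

Request:
jog_arm:
  series:
    - [0, 0, 0, 0.06, 0.005, 0.1, 0.6]
    - [0, 0, 0, 0.129, 0.008, 0.25, 0.6]
    - [0, 0, 0, 0.129, 0.008, 0.42, 0.6]
    - [0, 0, 0, 0.129, 0.008, 0.53, 0.6]
    - [0, 0, 0, 0.129, 0.008, 0.57, 0.6]
    - [0, 0, 0, 0.129, 0.008, 0.58, 0.6]
    - [0, 0, 0, 0.129, 0.008, 0.58, 0.6]
    - [0, 0, 0, 0.129, 0.008, 0.58, 0.6]
  squeeze: 10

```text
clock: 27.68
tool_pos: [0.3798, 0.2753, 0.0273]
orientation: [-0.194, 3.134, 0.002]
ft_force: [-0.2, -0.3, -0.2]
width: 0.056
finger_force: 0.0
```

Request:
jog_arm:
  series:
    - [0, 0, 0, 0, -0.006, 0.03, 0.6]
    - [0, 0, 0, 0, -0.006, 0.045, 0.6]
    - [0, 0, 0, 0, -0.006, 0.048, 0.6]
    - [0, 0, 0, 0, -0.006, 0.048, 0.2]
    - [0, 0, 0, 0, -0.006, 0.048, 0]
    - [0, 0, 0, 0, -0.006, 0.048, 0]
    - [0, 0, 0, 0, -0.006, 0.048, 0]
    - [0, 0, 0, 0, -0.006, 0.048, 0]

```text
clock: 28.68
tool_pos: [0.3793, 0.2731, 0.0119]
orientation: [0.195, -3.136, 0.0]
ft_force: [-0.3, 0.9, -0.0]
width: 0.0103
finger_force: 10.6
```

Request:
jog_arm:
  series:
    - [0, 0, 0, 0, 0, -0.03, 0]
    - [0, 0, 0, 0, 0, -0.12, 0]
    - [0, 0, 0, 0, 0, -0.25, 0]
    - [0, 0, 0, 0, 0, -0.38, 0]
    - [0, 0, 0, 0, 0, -0.5, 0]
    - [0, 0, 0, 0, 0, -0.53, 0]
    - [0, 0, 0, 0, 0, -0.53, 0]
  squeeze: 15

```text
clock: 29.55
tool_pos: [0.3791, 0.273, 0.171]
orientation: [-0.195, 3.135, 0.0]
ft_force: [-0.7, 0.1, -0.4]
width: 0.0105
finger_force: 15.0
```

```bash
python3 look.py w9 .49 0 .17 .0 1.5
```

```text
pred [ 19.1 263.8]
blob [ 61.3 244.5] [39.2 48.1] world [0.4616 0.0466 0.    ] box (38, 225, 48, 37) [0, 193, 89, 262]
row [-0.0002 -0.0002  0.0311] [-0.2553 -0.948   0.0012] cur yaw 1.695 pos [0.3787 0.2727 0.1702] q7 0.94 t 29.6
```

View pics/w9.png

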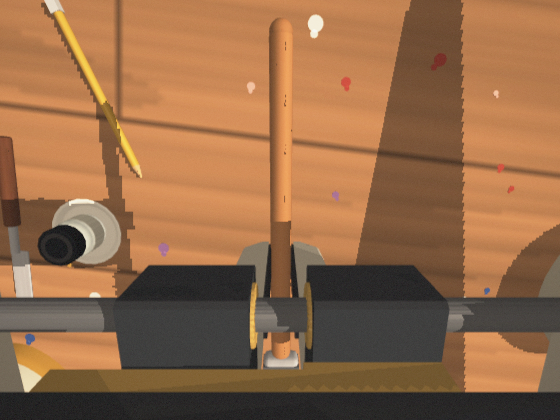

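The brush is held, straight along the tool's x axis, with its tail end at (280,20). I'll move on and work out the grip offset.

Request:
jog_arm:
  series:
    - [0, 0, 0.031, -0.05, -0.12, 0, 0]
    - [0, 0, 0.031, -0.1, -0.28, 0, 0]
    - [0, 0, 0.031, -0.15, -0.45, 0, 0]
    - [0, 0, 0.031, -0.2, -0.62, 0, 0]
    - [0, 0, 0.031, -0.23, -0.78, 0, 0]
    - [0, 0, 0.031, -0.255, -0.9, 0, 0]
    - [0, 0, 0.031, -0.255, -0.948, 0, 0]
    - [0, 0, 0.031, -0.255, -0.948, 0, 0]

```text
clock: 30.6
tool_pos: [0.4895, 0.0004, 0.1698]
orientation: [-0.112, -3.137, -0.0]
ft_force: [0.4, 0.8, 0.5]
width: 0.0103
finger_force: 15.0
```

Run:
```python
from plant import env
from h import *
c=env.camera_info("wrist");s=env.sense()
t=plane(c,(280,20),s["tool_pos"][2]-.007);print("tail from tcp",R.from_rotvec(s["orientation"]).inv().apply(t-s["tool_pos"]).round(4))
go(env,(.40,-.26,.15),1.361)
```

```text
tail from tcp [ 0.1158 -0.0008  0.0073]
row [-0.     -0.0004  0.022 ] [ 0.2353 -0.8871  0.0667] cur yaw 1.499 pos [4.895e-01 4.000e-04 1.698e-01] q7 1.42 t 30.6
```

Request:
jog_arm:
  series:
    - [0, 0, 0.022, 0.03, -0.12, 0, 0]
    - [0, 0, 0.022, 0.07, -0.28, 0, 0]
    - [0, 0, 0.022, 0.11, -0.45, 0, 0]
    - [0, 0, 0.022, 0.15, -0.6, 0, 0]
    - [0, 0, 0.022, 0.19, -0.75, 0, 0]
    - [0, 0, 0.022, 0.225, -0.85, 0, 0]
    - [0, 0, 0.022, 0.235, -0.887, 0, 0]
    - [0, 0, 0.022, 0.235, -0.887, 0, 0]

```text
clock: 31.6
tool_pos: [0.402, -0.2585, 0.1707]
orientation: [-0.324, -3.125, -0.002]
ft_force: [1.1, 1.2, -0.9]
width: 0.0105
finger_force: 15.0
```

```bash
python3 look.py w10 .366 -.2935 .05 .02 1.361 w
python3 - <<'E'
from plant import env
from h import *
c=env.camera_info("wrist")
for p in((47,52),(47,-52),(-47,52),(-47,-52)):
    q=R.from_euler("z",-.21).apply([*p,0])/1000+[.366,-.2935,.006];print(p,proj(c,q).round(1))
E
```

```text
pred [236.8 171.1]
blob [231.3 166.6] [105.1 153.6] world [ 0.3608 -0.2976  0.02  ] box (184, 119, 86, 96) [166, 101, 306, 241]
row [ 0.0002 -0.      0.0007] [ 0.0944 -0.1418  0.4022] cur yaw 1.365 pos [ 0.4024 -0.2578  0.1707] q7 1.89 t 31.65
(47, 52) [290. 215.]
(47, -52) [188.3 214.5]
(-47, 52) [291.3 119.7]
(-47, -52) [181.6 119. ]
```

View pics/w10.png

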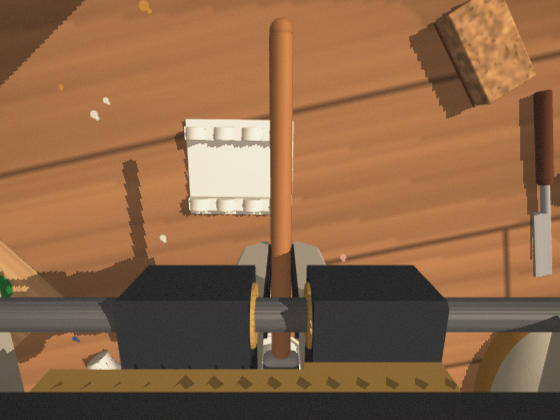

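The rest spans about cols 184–294 and rows 119–214. The brush handle hides part of its right side. I'll measure the base edges numerically.

Run:
```python
from plant import env
from h import *
c=env.camera_info("wrist");im=cv2.imread("pics/w10.png")
h=cv2.cvtColor(im,cv2.COLOR_BGR2HSV);m=(h[...,1]<90)&(h[...,2]>90)
for r in (150,165,180,190):
    x=np.where(m[r,150:330])[0]+150
    P=[plane(c,(v,r),.006)[:2] for v in (x.min(),x.max())];d=[R.from_euler("z",.21).apply([*(p-[.366,-.2935]),0])[:2].round(4).tolist() for p in P];print(r,x.min(),x.max(),d)
for r in (131,133,203,206): print(r,h[r,184:270,2].tolist())
```

```text
150 187 292 [[-0.018, -0.0489], [-0.0186, 0.0531]]
165 188 270 [[-0.0035, -0.0489], [-0.004, 0.0317]]
180 189 270 [[0.0114, -0.0489], [0.0109, 0.0316]]
190 189 270 [[0.0215, -0.0496], [0.0211, 0.0316]]
131 [215, 209, 159, 165, 184, 203, 214, 224, 230, 236, 241, 242, 244, 245, 245, 245, 245, 245, 245, 245, 245, 245, 243, 241, 242, 242, 242, 242, 242, 213, 158, 164, 178, 195, 208, 218, 227, 235, 240, 241, 243, 245, 245, 245, 245, 245, 245, 245, 245, 245, 243, 242, 242, 242, 242, 242, 242, 216, 158, 160, 173, 188, 205, 217, 225, 232, 237, 241, 243, 244, 245, 245, 245, 245, 245, 245, 245, 245, 243, 242, 242, 242, 242, 242, 242, 191]
133 [144, 152, 150, 165, 186, 201, 215, 225, 231, 237, 240, 243, 244, 245, 245, 245, 245, 245, 245, 245, 245, 244, 243, 242, 242, 242, 242, 242, 241, 198, 156, 164, 178, 197, 213, 223, 229, 235, 240, 242, 244, 245, 245, 245, 245, 245, 245, 245, 245, 244, 242, 242, 242, 242, 242, 242, 242, 213, 157, 160, 177, 192, 208, 218, 226, 233, 238, 241, 243, 244, 245, 245, 245, 245, 245, 245, 245, 245, 243, 242, 242, 242, 242, 243, 242, 182]
203 [106, 103, 108, 106, 144, 237, 169, 162, 180, 198, 213, 223, 229, 235, 240, 242, 243, 244, 245, 245, 245, 245, 245, 245, 245, 244, 241, 241, 241, 241, 241, 221, 162, 151, 165, 185, 199, 214, 221, 230, 236, 240, 242, 243, 244, 245, 245, 245, 245, 245, 245, 245, 242, 242, 241, 241, 241, 241, 214, 152, 155, 169, 187, 204, 215, 224, 231, 237, 240, 242, 243, 245, 245, 245, 245, 245, 245, 245, 244, 241, 241, 241, 241, 241, 241, 186]
206 [107, 104, 104, 103, 106, 236, 177, 165, 181, 201, 215, 225, 231, 238, 240, 243, 244, 245, 245, 245, 245, 245, 245, 245, 244, 244, 241, 241, 241, 241, 241, 241, 173, 154, 167, 188, 205, 215, 226, 232, 238, 241, 243, 244, 245, 245, 245, 245, 245, 245, 245, 244, 242, 241, 240, 241, 241, 241, 180, 145, 157, 174, 193, 206, 218, 225, 233, 238, 241, 242, 244, 245, 245, 245, 245, 245, 245, 244, 243, 242, 241, 241, 241, 241, 227, 158]
```

Run:
```python
from plant import env
from h import *
go(env,(.3666,-.2905,.055),1.361)
```

```text
row [ 0.0002 -0.      0.0007] [ 0.0944 -0.1315  0.3855] cur yaw 1.365 pos [ 0.4024 -0.2578  0.1707] q7 1.89 t 31.65
```

Request:
jog_arm:
  series:
    - [0, 0, 0, 0.05, -0.06, 0, 0]
    - [0, 0, 0, 0.094, -0.131, 0.05, 0]
    - [0, 0, 0, 0.094, -0.131, 0.15, 0]
    - [0, 0, 0, 0.094, -0.131, 0.27, 0]
    - [0, 0, 0, 0.094, -0.131, 0.36, 0]
    - [0, 0, 0, 0.094, -0.131, 0.385, 0]
    - [0, 0, 0, 0.094, -0.131, 0.385, 0]
    - [0, 0, 0, 0.094, -0.131, 0.385, 0]

```text
clock: 32.65
tool_pos: [0.3666, -0.2927, 0.0563]
orientation: [0.326, 3.123, -0.001]
ft_force: [-0.5, 0.2, 0.7]
width: 0.0101
finger_force: 15.0
```

Run:
```python
from plant import env
from h import *
im=env.grab_frame("wrist");cv2.imwrite("pics/w11.png",im[:,:,::-1])
go(env,(.3666,-.2905,.0285),1.361)
```

```text
row [-0.0001  0.0003  0.0003] [0.0015 0.0077 0.093 ] cur yaw 1.363 pos [ 0.3665 -0.2928  0.0564] q7 1.99 t 32.7
```

View pics/w11.png

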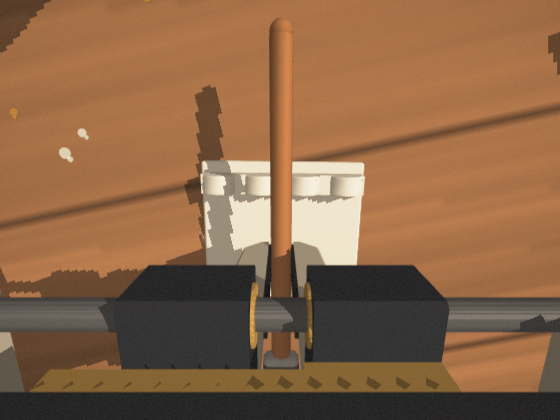

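The far ridge spans cols 202–364, so its centre is 283, and the brush axis is at 281. It's over the middle notch, so I'm lowering it.

Request:
jog_arm:
  series:
    - [0, 0, 0, 0.001, 0.005, 0.03, 0]
    - [0, 0, 0, 0.001, 0.005, 0.06, 0]
    - [0, 0, 0, 0.001, 0.005, 0.08, 0]
    - [0, 0, 0, 0.001, 0.005, 0.088, 0]
    - [0, 0, 0, 0.001, 0.005, 0.092, 0]
    - [0, 0, 0, 0.001, 0.005, 0.093, 0]
    - [0, 0, 0, 0.001, 0.005, 0.093, 0]

```text
clock: 33.58
tool_pos: [0.3654, -0.2916, 0.0278]
orientation: [0.328, 3.124, -0.001]
ft_force: [-1.7, -1.4, 3.3]
width: 0.0102
finger_force: 15.0
```

Request:
jog_arm:
  series:
    - [0, 0, 0, 0, 0, 0, 0.2]
    - [0, 0, 0, 0, 0, 0, 0.3]
    - [0, 0, 0, 0, 0, 0, 0.5]
    - [0, 0, 0, 0, 0, 0, 0.5]
    - [0, 0, 0, 0, 0, -0.05, 0.5]
    - [0, 0, 0, 0, 0, -0.2, 0.5]
    - [0, 0, 0, 0, 0, -0.4, 0.5]
    - [0, 0, 0, 0, 0, -0.55, 0.5]

```text
clock: 34.58
tool_pos: [0.3659, -0.2912, 0.1948]
orientation: [0.327, 3.123, -0.001]
ft_force: [0.2, 0.3, -0.7]
width: 0.0464
finger_force: 0.0
```

Run:
```python
from plant import env
from h import *
go(env,(.48,-.04,.22),.9)
go(env,(.40,.36,.25),.9)
```

```text
row [-0.0001  0.0003  0.0736] [-0.1988  0.8979 -0.0845] cur yaw 1.362 pos [ 0.3659 -0.2912  0.1948] q7 1.99 t 34.575
row [-0.0001  0.0003  0.0736] [ 0.338   2.147  -0.1863] cur yaw 1.362 pos [ 0.3659 -0.2912  0.1948] q7 1.99 t 34.575
```

Moving the arm aside to check everything from the top and side cameras.

Request:
jog_arm:
  series:
    - [0, 0, 0.074, -0.06, 0.1, -0.05, 0.5]
    - [0, 0, 0.074, -0.12, 0.27, -0.1, 0.5]
    - [0, 0, 0.074, -0.17, 0.44, -0.1, 0.5]
    - [0, 0, 0.074, -0.2, 0.6, -0.1, 0.5]
    - [0, 0, 0.074, -0.2, 0.76, -0.1, 0.5]
    - [0, 0, 0.074, -0.2, 0.9, -0.1, 0.5]
    - [0, 0, 0.074, -0.2, 0.9, -0.1, 0.5]

```text
clock: 35.45
tool_pos: [0.4806, -0.035, 0.2222]
orientation: [-1.026, -2.968, -0.003]
ft_force: [0.4, -0.0, -0.7]
width: 0.0466
finger_force: 0.0
```

Run:
```python
from plant import env
from h import *
go(env,(.42,.24,.25),.9)
```

```text
row [ 0.0002 -0.0002  0.0008] [ 0.725   0.5964 -0.0907] cur yaw 0.905 pos [ 0.4806 -0.035   0.2222] q7 0.97 t 35.45
```

Request:
jog_arm:
  series:
    - [0, 0, 0, 0.1, 0.09, -0.05, 0.5]
    - [0, 0, 0, 0.25, 0.21, -0.1, 0.5]
    - [0, 0, 0, 0.4, 0.34, -0.1, 0.5]
    - [0, 0, 0, 0.57, 0.48, -0.1, 0.5]
    - [0, 0, 0, 0.75, 0.62, -0.1, 0.5]
    - [0, 0, 0, 0.9, 0.76, -0.1, 0.5]
    - [0, 0, 0, 0.98, 0.84, -0.1, 0.5]
    - [0, 0, 0, 0.98, 0.84, -0.1, 0.5]

```text
clock: 36.45
tool_pos: [0.4065, 0.3438, 0.2519]
orientation: [-1.029, -2.967, -0.001]
ft_force: [0.3, -0.1, 0.3]
width: 0.0465
finger_force: 0.0
```

Run:
```python
from plant import env
from h import *
T=env.grab_frame("top");S=env.grab_frame("side");ct,cs=env.camera_info("top"),env.camera_info("side")
cv2.imwrite("pics/top9.png",T[:,:,::-1]);cv2.imwrite("pics/side9.png",S[:,:,::-1])
o=np.zeros((600,800,3),np.uint8)
o[:400,:500]=cv2.resize(T[110:310,210:460],None,fx=2,fy=2,interpolation=3)
o[:,500:]=cv2.resize(S[200:400,210:420],(630,600))[:, :300]
o[400:,:500]=cv2.resize(S[300:400,200:450],None,fx=2,fy=2)
cv2.imwrite("pics/fin.png",o[:,:,::-1])
for n,p,z in(("L",(.5755,-.1775),.0685),("M",(.5926,-.309),.0565),("S",(.4405,.0775),.0465)):
    for nm,im,c in(("top",T,ct),("side",S,cs)):
        u=proj(c,np.array([*p,z])).astype(int);r=20 if nm=="top" else 17
        try: e=cen(blob(im,(u[0]-r,u[1]-r,u[0]+r,u[1]+r),"dark"));print(n,nm,u,e[0].round(1),e[1].round(1),plane(c,e[0],z).round(4))
        except Exception as ex: print(n,nm,ex)
```

```text
L top [355 179] [357.1 179. ] [26.1 27. ] [ 0.5756 -0.181   0.0685]
L side [350 246] [351.1 247.8] [23.9 30.8] [ 0.5732 -0.181   0.0685]
M top [411 172] [411.8 172.5] [19.8 21.4] [ 0.5932 -0.3103  0.0565]
M side [401 288] [400.9 288.7] [22.3 27.3] [ 0.5905 -0.3093  0.0565]
S top [243 239] [243.8 239.3] [14.7 15.1] [0.4416 0.0762 0.0465]
S side [235 211] [235.5 211.5] [13.5 15.4] [0.4394 0.0775 0.0465]
```

View pics/fin.png

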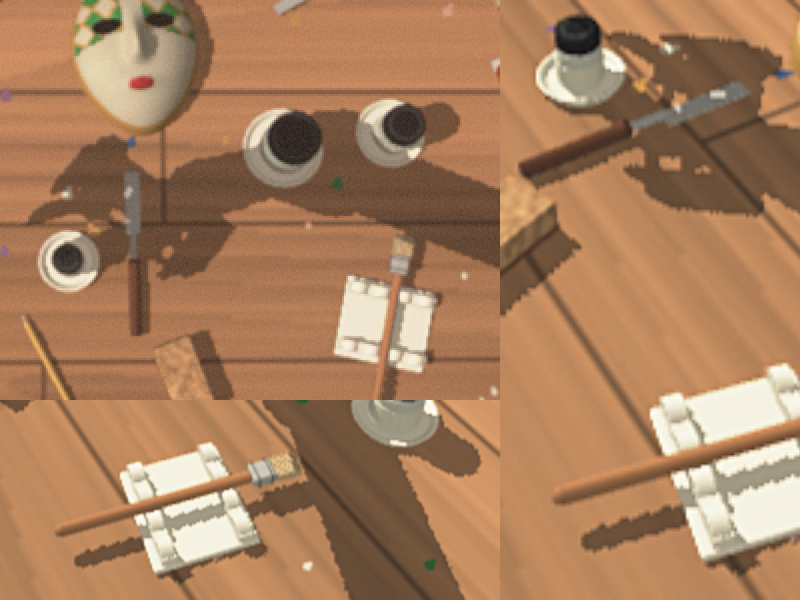

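The picture shows all three jars upright in their own saucers, with centres within about 3 mm. The brush lies in the middle notch of both ridges and the mask hasn't moved.

```bash
python3 -c "
from plant import env
print(env.close_job())"
```

```text
the job is handed in; nothing more can be done
None
```

I handed the job in at about 36.6 s; no verdict came back, but the last camera check showed each jar upright within about 3 mm of its own saucer's centre, the brush in the middle notch of both ridges, and the mask looking undisturbed.

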